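# Pick out the good spacer with a go/no-go gauge

### The job

Three brass spacers of different thickness stand on the desk beside a two-hole gauge: the wide hole in its bare metal end is the go hole, the narrow hole in its red end is the no-go hole. Pick out the good spacer, the one that fits into the go hole but is too thick for the no-go hole: first stand it upright, centred on the no-go hole, to show for a moment that it stops there, then stand it fully home in the go hole and let go. Leave the other two spacers standing where they are.

Things in the scene. Friction and masses are not known exactly. Their poses are not given: they have to be found in the camera images.
- spacer_mid_center (a point): The middle-sized of three upright round brass spacers with two thin turned grooves: diameter 33 mm, height 70 mm, about 0.16 kg. It goes into the 42 mm go hole and not into the 25 mm no-go hole. Grip it in its upper half, so that the fingers stay clear of the gauge. Origin of this point: the spacer's centre, half-way up (35 mm above its foot); z along its axis, up.
- spacer_thin_center (a point): The thinnest brass spacer: diameter 20 mm, height 70 mm, stands upright (falls into both holes: undersize). Origin of this point: the spacer's centre, half-way up (35 mm above its foot); z along its axis, up.
- spacer_thick_center (a point): The thickest brass spacer: diameter 54 mm, height 70 mm, stands upright (enters neither hole: oversize). Origin of this point: the spacer's centre, half-way up (35 mm above its foot); z along its axis, up.
- gauge: Flat gauge block fixed to the desk, 126 x 78 mm, top 26 mm above the desk. Origin: centre of underside; x along its length, z up. Go hole in the bare metal end: centre x = -27 mm, y = 0, diameter 42 mm, mouth bevelled to 50 mm. No-go hole in the red end: centre x = +33 mm, y = 0, diameter 25 mm (mouth 27 mm). Both are 15 mm deep with a flat floor 11 mm above the desk.
Mind the look-alikes: they are no part of the job. Leave any purple look-alike of the part that bears spacer_thin_center alone.

How it is judged:
On the way:
1. the middle-sized spacer stands upright on the no-go hole, centre within 12 mm of the hole's along each gauge axis, and is stopped by it (x of spacer_mid_center in the frame of gauge between 0.021 and 0.045 m and y of spacer_mid_center in the frame of gauge between -0.012 and 0.012 m and z of spacer_mid_center in the frame of gauge between 0.055 and 0.067 m and angle between spacer_mid_center's own z axis and vertical below 0.18 rad and contact force between spacer_mid and gauge above 0.2 N), for 0.2 s.
At the end, for the whole second after the job is handed in: The middle-sized spacer stands upright (within 10 degrees) and at rest in the go hole, fully home on its floor (centre height within 5 mm), released; the thin and thick spacers still stand upright within 25 mm of where they stood (x of spacer_mid_center in the frame of gauge between -0.039 and -0.015 m and y of spacer_mid_center in the frame of gauge between -0.012 and 0.012 m and z of spacer_mid_center in the frame of gauge between 0.041 and 0.051 m and angle between each of spacer_mid_center, spacer_thin_center, spacer_thick_center's own z axis and vertical below 0.18 rad and linear speed of spacer_mid below 0.02 m/s); the robot touches nothing.
It fails at once if the thin spacer is moved more than 25 mm from its place (distance of spacer_thin_center from where it was at the start of the episode above 0.025 m).
It fails at once if the thick spacer is moved more than 25 mm from its place (distance of spacer_thick_center from where it was at the start of the episode above 0.025 m).
It also fails if it takes over 48 s, if anything falls off the work surface, if the arm or the gripper's body presses on something with over 40 N, if the wrist force passes 120 N, or if a joint passes its speed limit or range.

### The arm

A 7-joint arm with a two-finger parallel gripper is mounted at the origin on a cart in front of the work surface, level with it; the furniture and walls round the work are solid. World frame = base frame: x ahead of the robot, y to its left, z up, the work surface at z = 0. Lengths are in m, angles in rad, forces in N, time in s.
With the tool pointing down it reaches from about 0.4 to 0.875 m from the base axis. Payload 19.3 kg.
Tool frame: the origin (TCP) lies between the finger pads; the fingertips stand 17 mm ahead of it and the grasp point (between the pads) lies 2 mm behind it (bot.finger_overhang is the distance from the TCP to the fingertips, in m); z points along the fingers, y is the line along which they close (so a half turn about z gives the same grasp; the last joint's range is limited). The gripper opens to 85 mm and grips with 20 to 120 N. Pads are 22 mm wide; open, the fingers measure 114 mm over their backs; the gripper's body (76 mm by 85 mm) begins 54 mm behind the grasp point. The pads swing forward as they close: fully open they stand 13 mm farther back than shut.
Start: joints at [1.074, 0.521, -0.036, 1.599, 0.021, 1.021, -0.113], TCP at [0.259, -0.569, 0.248] pointing down, gripper open.
Joint ranges: [-2.91, 2.91], [-0.3, 2.13], [-1.5, 1.42], [0.17, 2.43], [-1.26, 4.41], [0.16, 1.93], [-2.52, 2.52]. Speed limits (rad/s): [1.89, 1.89, 2.39, 2.39, 3.01, 3.01, 3.01].

### API

Orientations are given as [roll, pitch, yaw] about the fixed x, y, z axes, in that order (R = Rz(yaw) Ry(pitch) Rx(roll)).
In Python, from workcell import observe, grab_frame, bot gives the robot as it stands.
- The arm moves only by the shell command python3 -m crank 'ROWS' [FORCE]. ROWS is a JSON object of lists of equal length, an entry for each row: "linear": the shift along the world's x, y, z each as a share of 0.25 m, from -1 to 1, a list of three; "delta_rot": the turn, a rotation vector about the world's x, y, z each as a share of 30 degrees, from -1 to 1, a list of three; "fingers": the opening, from -1 (shut) to 1 (fully open). In form: {"linear": [[dx, dy, dz], ...], "delta_rot": [[rx, ry, rz], ...], "fingers": [fingers, ...]}. A call has 1 to 5 rows; each row is the pose to reach, as a shift and turn from the pose commanded when the call began; what a row does not reach only later rows make up. A row lasts 1/10 s, in which the tool goes at most 50 mm and 8.59 degrees, less where a joint would pass 70% of its speed; a pose out of reach is approached as far as the arm can. A call with a number of a shift or a turn outside -1 to 1 is refused whole. A call with a gripper value outside its range is refused whole. The fingers move at their own pace and stop on an object; FORCE is the grip in N (left out, the last holds). Time passes only in rows, so rows that repeat a pose let the fingers close. It gives the time, the measured TCP pose, the force, the opening and the grip force at its end, in the units of the state.
- observe(): the state, without advancing time (a new reading comes with each control period).
- grab_frame(name): name is "side" or "top"; returns a dict with "image" (384x512x3 uint8, red, green, blue), "mtx" (3x3 intrinsics, pixels), "xyz" and "orientation" of the camera in the world. Camera axes: x right, y down, z forward; pixel columns grow to the right and rows downward; lengths in m; the calibration is good to about 2 mm. A picture is of the moment at which its call begins. There is no depth.
- bot.job_done(): hands the job in; it is judged then, once.
The state is a dict: "clock": time; "qpos": joint angles; "qd": joint speeds; "joint_efforts": joint torques, N m; "position": TCP position; "tool_rot": TCP orientation; "force": force on the tool from outside, world axes, zero at the start; "moment": the same for the moment, N m; "grip_width": finger opening in m; "finger_force": force on a finger pad.
Only numpy, scipy, OpenCV 4.12 (cv2) and the standard library are available. Lean on these libraries where they do the work, as an engineer would, in place of code of your own. Each camera call takes 0.05 s, during which the arm holds its last target. There are 200 camera calls.

## Working session

There is one attempt and no reset: what is moved stays moved. The work goes in short steps, Python scripts to look and compute and a shell command to move; the robot and the scene stay as the last step left them, time stands still between calls to the robot, and variables do not carry over. Pictures are saved under pics/ and viewed, at most 10 in all, crops included, and the job is handed in when it is done.

```bash
mkdir -p pics && cat > h.py <<'E'
import numpy as np, cv2
from scipy.spatial.transform import Rotation as R
from workcell import observe, grab_frame, bot
def snap(n,f):
    d=grab_frame(n); cv2.imwrite(f,d["image"][:,:,::-1]); return d
def cam(d):
    o=np.array(d["orientation"],float)
    M=R.from_euler("xyz",o).as_matrix() if o.size==3 else o.reshape(3,3)
    return np.array(d["mtx"]),M,np.array(d["xyz"])
def toz(d,u,v,z):
    K,M,c=cam(d); r=M@np.linalg.solve(K,[u,v,1]); return c+r*(z-c[2])/r[2]
def proj(d,p):
    K,M,c=cam(d); q=K@(M.T@(np.array(p)-c)); return q[:2]/q[2]
E
python3 - <<'E'
from h import *
import pickle
for n in("top","side"):
    d=snap(n,f"pics/{n}0.png"); pickle.dump(d,open(n+".pkl","wb")); print(n,d["mtx"],d["xyz"],d["orientation"])
o=observe();print(o["clock"],o["position"],o["tool_rot"],o["grip_width"],o["force"])
E
```

```text
top [[487.9689413    0.         251.59349757]
 [  0.         487.9689413  179.74413611]
 [  0.           0.           1.        ]] [0.34158485 0.25845795 0.8819462 ] [-2.98374476e+00 -2.06462760e-03 -1.59238269e+00]
side [[484.09799202   0.         259.24798065]
 [  0.         484.09799202 196.30234207]
 [  0.           0.           1.        ]] [0.3632485  0.89427574 0.570425  ] [-2.25549151 -0.01291722 -2.97886419]
0.1 [ 0.2585608  -0.56871731  0.24782704] [-3.14065903e+00  8.75922711e-05  4.26746599e-01] 0.08528373853760955 [-0.49005154  0.11389024 -0.47335547]
```

View pics/top0.png

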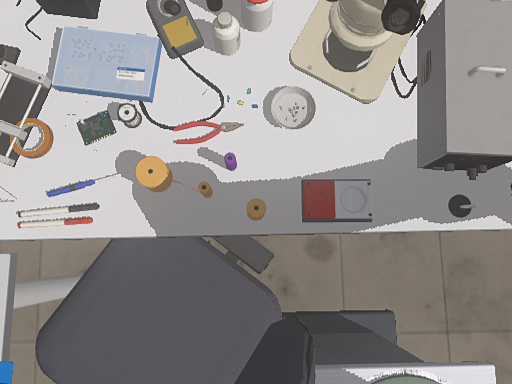

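View pics/side0.png

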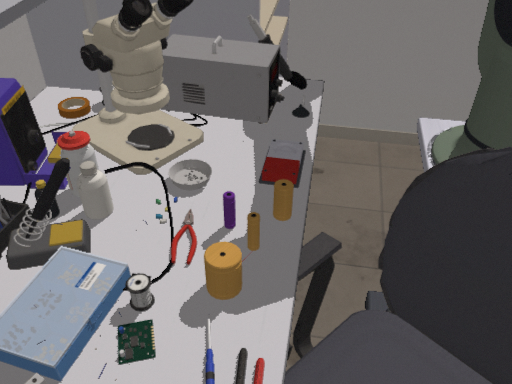

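The top view shows the thick spacer near (153,172), thin near (205,188), mid near (256,208), purple look-alike at (231,160), and the gauge at (302–371,179–222) with its red end on the left. The side view agrees: mid at (283,200), thin at (253,231), thick at (224,270). The candidate is the mid one; I'll confirm it in an enlarged crop.

```bash
python3 - <<'E'
from h import *
a=cv2.imread("pics/top0.png")[150:240,190:390]; cv2.imwrite("pics/c1.png",cv2.resize(a,None,fx=4,fy=4,interpolation=cv2.INTER_CUBIC))
a=cv2.imread("pics/side0.png")[130:310,190:330]; cv2.imwrite("pics/c2.png",cv2.resize(a,None,fx=3.3,fy=3.3,interpolation=cv2.INTER_CUBIC))
E
```

```text
(no output)
```

View pics/c1.png

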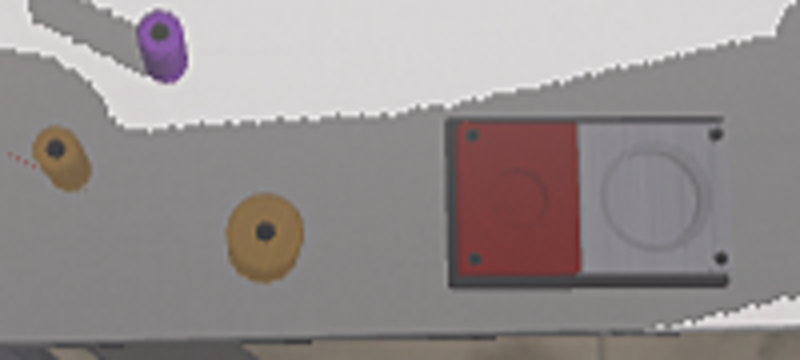

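View pics/c2.png

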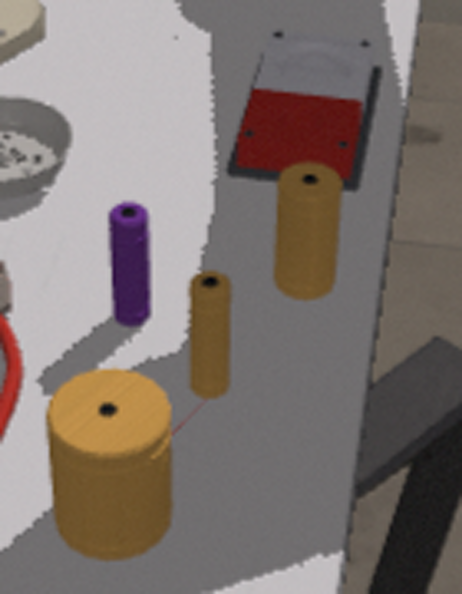

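The crop confirms it: the mid spacer's top centre is at crop (265,231) and its diameter falls between the other two. The purple one is apart from the row. The no-go hole is at crop (518,198) and the go hole at (651,200).

```bash
python3 - <<'E'
from h import *
import pickle
t=pickle.load(open("top.pkl","rb"));s=pickle.load(open("side.pkl","rb"))
T=lambda u,v,z:toz(t,190+(u+.5)/4-.5,150+(v+.5)/4-.5,z)
S=lambda u,v,z:toz(s,190+(u+.5)/3.3-.5,130+(v+.5)/3.3-.5,z)
m=T(265,231,.07);n=T(518,198,.026);g=T(651,200,.026)
print("mid",m,S(310,180,.07)," width",np.linalg.norm(T(228,231,.07)-T(303,231,.07)))
print("thin",T(55,149,.07),S(210,282,.07)," thick",toz(t,154,172.5,.07),S(108,409,.07))
print("nogo",n,"go",g,"dist",np.linalg.norm(n-g),np.degrees(np.arctan2(*(n-g)[[1,0]])))
print("screws",[T(*p,.026).round(4) for p in((472,135),(715,134),(475,259),(720,258))])
print("corners side",[S(*p,.026).round(4) for p in((278,35),(366,43),(249,133),(343,144))])
print(proj(s,g),proj(s,n))
E
```

```text
mid [0.42389638 0.24785291 0.07      ] [0.42096483 0.24916818 0.07      ]  width 0.03131055362140906
thin [0.46034819 0.33527334 0.07      ] [0.4578156  0.33577457 0.07      ]  thick [0.48664038 0.41844201 0.07      ] [0.48699629 0.42513607 0.07      ]
nogo [0.44058336 0.13529574 0.026     ] go [0.43844267 0.07662778 0.026     ] dist 0.05870700176314308 87.91030740653187
screws [array([0.4691, 0.1545, 0.026 ]), array([0.4673, 0.0466, 0.026 ]), array([0.414 , 0.1554, 0.026 ]), array([0.4122, 0.0477, 0.026 ])]
corners side [array([0.4642, 0.0483, 0.026 ]), array([0.4088, 0.0475, 0.026 ]), array([0.4662, 0.1547, 0.026 ]), array([0.4116, 0.1556, 0.026 ])]
[284.57548886 148.98080693] [279.76870972 165.51146542]
```

```bash
python3 - <<'E'
from h import *
import pickle
t=pickle.load(open("top.pkl","rb"));s=pickle.load(open("side.pkl","rb"))
K,M,c=cam(s)
for u,v in((395,190),(440,130),(480,105),(385,250),(330,330)):
    r=M@np.linalg.solve(K,[u,v,1]); print(u,v)
    for y in(.5,.35,.2,.05,-.1):
        p=c+r*(y-c[1])/r[1]; print("  ",p.round(3),"top px",proj(t,p).round())
for p in((0,0,0),(0,0,.3),(.26,-.57,.25),(.3,0,0),(.36,.3,0)): print(p,"top",proj(t,p).round(),"side",proj(s,p).round())
for u,v in((417,165),(505,180),(417,10)): print("box",u,v,[toz(t,u,v,z).round(3) for z in(0,.15,.25)])
for u,v in((268,115),(160,100),(280,45),(165,40)): print("box side",u,v,[toz(s,u,v,z).round(3) for z in(0,.15)])
print("blk",toz(t,460,205,0.02),toz(s,300,110,.02))
a=np.hstack([cv2.imread("pics/side0.png")[60:384,300:512]]); cv2.imwrite("pics/c3.png",cv2.resize(a,None,fx=1.8,fy=1.8))
E
```

```text
395 190
   [0.287 0.5   0.273] top px [ 52. 307.]
   [0.258 0.35  0.159] top px [188. 318.]
   [0.23  0.2   0.046] top px [287. 325.]
   [ 0.201  0.05  -0.067] top px [363. 331.]
   [ 0.172 -0.1   -0.18 ] top px [423. 336.]
440 130
   [0.261 0.5   0.345] top px [ 24. 339.]
   [0.223 0.35  0.259] top px [178. 358.]
   [0.184 0.2   0.173] top px [295. 372.]
   [0.145 0.05  0.087] top px [388. 383.]
   [ 0.106 -0.1    0.002] top px [463. 392.]
480 105
   [0.235 0.5   0.372] top px [ 10. 371.]
   [0.186 0.35  0.297] top px [173. 398.]
   [0.137 0.2   0.222] top px [300. 419.]
   [0.089 0.05  0.147] top px [402. 436.]
   [ 0.04  -0.1    0.071] top px [486. 450.]
385 250
   [0.282 0.5   0.189] top px [ 77. 305.]
   [0.252 0.35  0.044] top px [197. 313.]
   [ 0.221  0.2   -0.101] top px [282. 319.]
   [ 0.19   0.05  -0.247] top px [345. 324.]
   [ 0.16  -0.1   -0.392] top px [394. 327.]
330 330
   [0.326 0.5   0.031] top px [110. 269.]
   [ 0.312  0.35  -0.174] top px [208. 272.]
   [ 0.298  0.2   -0.379] top px [274. 274.]
   [ 0.284  0.05  -0.584] top px [322. 276.]
   [ 0.27  -0.1   -0.7
[... 290 characters left out ...]
1,  0.   ]), array([0.475, 0.001, 0.15 ]), array([0.457, 0.036, 0.25 ])]
box 505 180 [array([ 0.472, -0.211,  0.   ]), array([ 0.449, -0.131,  0.15 ]), array([ 0.435, -0.078,  0.25 ])]
box 417 10 [array([ 0.808, -0.074,  0.   ]), array([ 0.729, -0.018,  0.15 ]), array([0.676, 0.02 , 0.25 ])]
box side 268 115 [array([ 0.498, -0.098,  0.   ]), array([0.462, 0.163, 0.15 ])]
box side 160 100 [array([ 0.769, -0.121,  0.   ]), array([0.662, 0.146, 0.15 ])]
box side 280 45 [array([ 0.525, -0.521,  0.   ]), array([ 0.482, -0.149,  0.15 ])]
box side 165 40 [array([ 0.876, -0.492,  0.   ]), array([ 0.741, -0.127,  0.15 ])]
blk [ 0.42544869 -0.11526491  0.02      ] [ 0.42395734 -0.09930312  0.02      ]
```

View pics/c3.png

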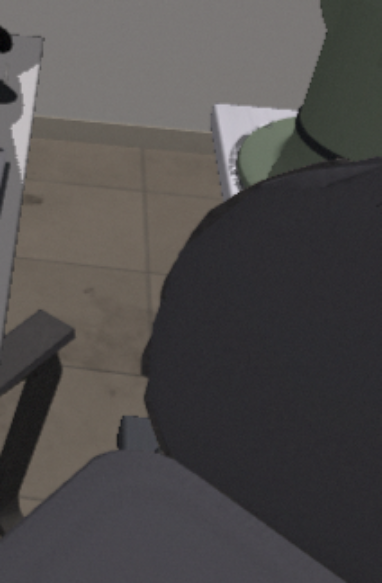

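The side crop shows the chair back at x≈0.2, y≈0.2, up to about z 0.2. The instrument box starts at roughly x>0.45, y<0.02. So I'll travel high with the tool at x≈0.4 and turn the yaw to 90°, so the fingers close along x, clear of the box.

```bash
python3 -m crank '{"linear":[[0,0.8,0.4],[0,0.8,0.4],[0,0.8,0.4],[0,0.8,0.4],[0,0.8,0.4]],"delta_rot":[[0,0,1],[0,0,1],[0,0,1],[0,0,1],[0,0,1]],"fingers":[1,1,1,1,1]}' && python3 -m crank '{"linear":[[0.48,0.8,0],[0.48,0.8,0],[0.48,0.8,0],[0.48,0.8,0],[0.48,0.8,0]],"delta_rot":[[0,0,1],[0,0,1],[0,0,1],[0,0,1],[0,0,1]],"fingers":[1,1,1,1,1]}'
```

```text
clock: 0.6
position: [0.2588, -0.3661, 0.35]
tool_rot: [3.14, 0.001, 0.955]
force: [-0.7, -1.0, 0.1]
grip_width: 0.0856
finger_force: 0.0
clock: 1.1
position: [0.3797, -0.166, 0.3485]
tool_rot: [3.141, -0.0, 1.479]
force: [0.4, -1.5, 0.2]
grip_width: 0.0854
finger_force: 0.0
```

```bash
python3 -m crank '{"linear":[[0.16,0.8,0],[0.16,0.8,0],[0.16,0.8,0],[0.16,0.8,0],[0.16,0.8,0]],"delta_rot":[[0,0,0.18],[0,0,0.18],[0,0,0.18],[0,0,0.18],[0,0,0.18]],"fingers":[1,1,1,1,1]}' && python3 -m crank '{"linear":[[0.01,0.86,0],[0.01,0.86,0],[0.01,0.86,0],[0.01,0.86,0],[0.01,0.86,0]],"delta_rot":[[0,0,0],[0,0,0],[0,0,0],[0,0,0],[0,0,0]],"fingers":[1,1,1,1,1]}' && python3 -m crank '{"linear":[[0,0,-0.6],[0,0,-0.6],[0,0,-0.6],[0,0,-0.6],[0,0,-0.6]],"delta_rot":[[0,0,0],[0,0,0],[0,0,0],[0,0,0],[0,0,0]],"fingers":[1,1,1,1,1]}'; python3 -c "
from h import *
print(observe()['qpos'])"
```

```text
clock: 1.6
position: [0.419, 0.0364, 0.3485]
tool_rot: [3.141, -0.002, 1.575]
force: [-1.6, -0.9, -0.2]
grip_width: 0.0854
finger_force: 0.0
clock: 2.1
position: [0.4201, 0.2504, 0.3481]
tool_rot: [-3.141, -0.002, 1.573]
force: [-0.1, -1.6, 0.7]
grip_width: 0.085
finger_force: 0.0
clock: 2.6
position: [0.4212, 0.2464, 0.1992]
tool_rot: [-3.141, 0.0, 1.569]
force: [0.2, -0.1, 1.4]
grip_width: 0.0856
finger_force: 0.0
[-0.0706464   0.4603843  -0.75403925  1.97454516  0.41055391  0.8640195
 -1.04794988]
```

```bash
python3 -m crank '{"linear":[[0,0.01,-0.2],[0,0.01,-0.4],[0,0.01,-0.5],[0,0.01,-0.59],[0,0.01,-0.59]],"delta_rot":[[0,0,0],[0,0,0],[0,0,0],[0,0,0],[0,0,0]],"fingers":[1,1,1,1,1]}' && python3 -m crank '{"linear":[[0,0,0],[0,0,0],[0,0,0],[0,0,0],[0,0,0]],"delta_rot":[[0,0,0],[0,0,0],[0,0,0],[0,0,0],[0,0,0]],"fingers":[-0.3,-1,-1,-1,-1]}' 40 && python3 -m crank '{"linear":[[0,0,0],[0,0,0],[0,0,0]],"delta_rot":[[0,0,0],[0,0,0],[0,0,0]],"fingers":[-1,-1,-1]}'
```

```text
clock: 3.1
position: [0.4221, 0.2488, 0.0512]
tool_rot: [3.141, 0.0, 1.568]
force: [0.6, 0.4, 0.7]
grip_width: 0.0852
finger_force: 0.0
clock: 3.6
position: [0.4219, 0.2488, 0.0519]
tool_rot: [3.14, -0.001, 1.568]
force: [-0.9, -2.0, 15.9]
grip_width: 0.032
finger_force: 38.1
clock: 3.9
position: [0.4219, 0.2488, 0.0519]
tool_rot: [3.14, -0.0, 1.568]
force: [-0.4, -2.8, 16.7]
grip_width: 0.0321
finger_force: 38.1
```

Gripped: the opening of 32 mm matches the mid spacer. Now I'll lift it and look.

```bash
python3 -m crank '{"linear":[[0,0,0.08],[0,0,0.18],[0,0,0.24],[0,0,0.24],[0,0,0.24]],"delta_rot":[[0,0,0],[0,0,0],[0,0,0],[0,0,0],[0,0,0]],"fingers":[-1,-1,-1,-1,-1]}' && python3 - <<'E'
from h import *
d=snap("side","pics/s1.png");e=snap("top","pics/t1.png")
a=cv2.imread("pics/s1.png")[100:300,190:340];b=cv2.imread("pics/t1.png")[130:240,190:390]
a=cv2.resize(a,(375,500),interpolation=cv2.INTER_CUBIC);b=cv2.resize(b,(400,220))
c=np.zeros((500,780,3),np.uint8);c[:,:375]=a;c[:220,380:]=b;cv2.imwrite("pics/v1.png",c)
p=observe()["position"];print(p,proj(d,[p[0],p[1],p[2]]))
E
```

```text
clock: 4.4
position: [0.4214, 0.2482, 0.1106]
tool_rot: [3.141, 0.0, 1.568]
force: [0.2, 0.6, -2.1]
grip_width: 0.0322
finger_force: 40.3
[0.42092044 0.2482413  0.109997  ] [284.78009972 164.55087592]
```

View pics/v1.png

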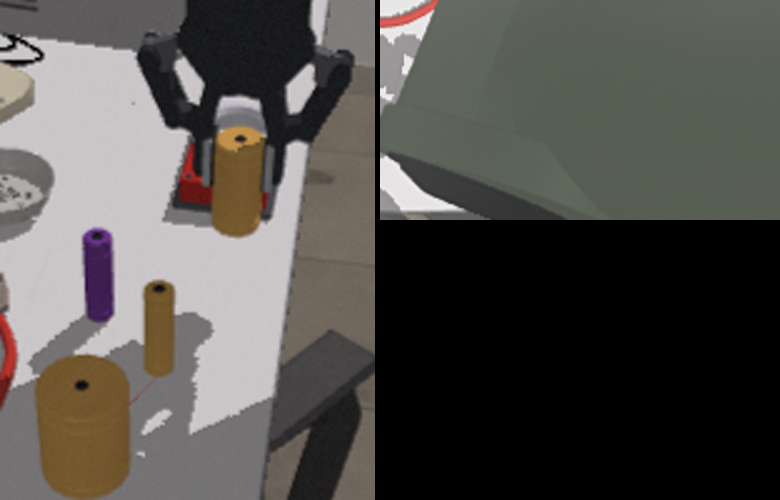

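The spacer is held upright (top centre at about (286,155) in the side image), and the other spacers are undisturbed. Next I'll carry it over the no-go hole.

```bash
python3 -m crank '{"linear":[[0.02,-0.12,0],[0.05,-0.3,0],[0.072,-0.43,0],[0.072,-0.455,0],[0.072,-0.455,0]],"delta_rot":[[0,0,0],[0,0,0],[0,0,0],[0,0,0],[0,0,0]],"fingers":[-1,-1,-1,-1,-1]}' && python3 - <<'E'
from h import *
d=snap("side","pics/s2.png");e=snap("top","pics/t2.png")
a=cv2.imread("pics/s2.png")[90:240,210:360];cv2.imwrite("pics/v2.png",cv2.resize(a,(600,600),interpolation=cv2.INTER_CUBIC))
p=observe()["position"];f=lambda q:((proj(d,q)-[210,90]+.5)*4-.5).round()
print(p,"pred top",f(p+[0,0,.018]),"foot",f(p-[0,0,.052]),"nogo",f([.4395,.1345,.026]))
E
```

```text
clock: 5.0
position: [0.439, 0.1339, 0.1102]
tool_rot: [-3.141, 0.0, 1.566]
force: [-0.0, 1.2, -1.2]
grip_width: 0.0322
finger_force: 40.3
[0.43897203 0.13589326 0.11053552] pred top [293. 119.] foot [287. 248.] nogo [283. 303.]
```

View pics/v2.png

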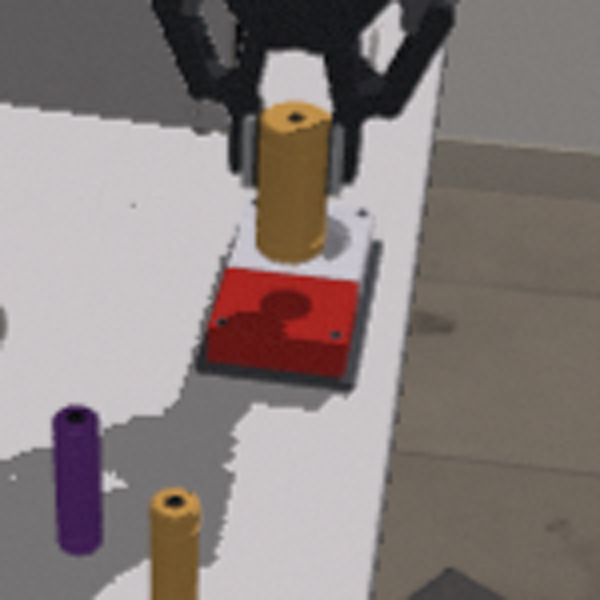

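The no-go hole shows at crop (286,303) and the spacer top at (295,118). Both are within 3 enlarged pixels of prediction with the same offset, so the alignment is good. I'll lower onto it.

```bash
python3 -m crank '{"linear":[[0,0,-0.05],[0,0,-0.1],[0,0,-0.12],[0,0,-0.125],[0,0,-0.128]],"delta_rot":[[0,0,0],[0,0,0],[0,0,0],[0,0,0],[0,0,0]],"fingers":[-1,-1,-1,-1,-1]}' && python3 -m crank '{"linear":[[0,0,-0.004],[0,0,-0.008],[0,0,-0.008],[0,0,-0.008]],"delta_rot":[[0,0,0],[0,0,0],[0,0,0],[0,0,0]],"fingers":[-1,-1,-1,-1]}'
```

```text
clock: 5.6
position: [0.439, 0.1351, 0.0785]
tool_rot: [-3.141, 0.0, 1.569]
force: [0.4, 0.1, -2.4]
grip_width: 0.032
finger_force: 40.3
clock: 6.0
position: [0.4397, 0.1351, 0.0777]
tool_rot: [3.14, -0.0, 1.568]
force: [-2.7, -0.7, 17.3]
grip_width: 0.0319
finger_force: 42.2
```

Contact at 17 N with the foot at 0.026 m, so the no-go hole stops it. I'll hold 0.5 s, then lift and move 60 mm to the go hole.

```bash
python3 -m crank '{"linear":[[0,0,0],[0,0,0],[0,0,0],[0,0,0],[0,0,0]],"delta_rot":[[0,0,0],[0,0,0],[0,0,0],[0,0,0],[0,0,0]],"fingers":[-1,-1,-1,-1,-1]}' && python3 -m crank '{"linear":[[0,0,0.06],[0,0,0.08],[-0.002,-0.15,0.08],[-0.004,-0.24,0.08],[-0.004,-0.24,0.08]],"delta_rot":[[0,0,0],[0,0,0],[0,0,0],[0,0,0],[0,0,0]],"fingers":[-1,-1,-1,-1,-1]}' && python3 - <<'E'
from h import *
d=snap("side","pics/s3.png")
a=cv2.imread("pics/s3.png")[90:240,210:360];cv2.imwrite("pics/v3.png",cv2.resize(a,(600,600),interpolation=cv2.INTER_CUBIC))
p=observe()["position"];f=lambda q:((proj(d,q)-[210,90]+.5)*4-.5).round()
print(p,"pred top",f(p+[0,0,.018]),"foot",f(p-[0,0,.052]),"go",f([.4385,.075,.026]))
E
```

```text
clock: 6.5
position: [0.4397, 0.1351, 0.0777]
tool_rot: [3.14, -0.0, 1.568]
force: [-3.1, -1.0, 15.9]
grip_width: 0.0322
finger_force: 42.2
clock: 7.0
position: [0.4381, 0.0716, 0.0966]
tool_rot: [-3.141, 0.002, 1.564]
force: [0.5, 0.4, -2.3]
grip_width: 0.0318
finger_force: 40.7
[0.43835439 0.07350723 0.09681857] pred top [309.  78.] foot [302. 203.] go [300. 236.]
```

View pics/v3.png

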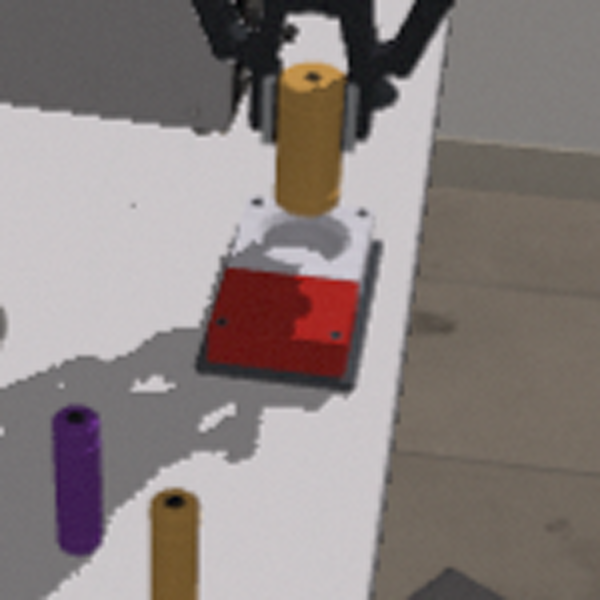

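The go hole mouth spans about x 258–350 in the crop (centre ≈304, predicted 300). The spacer sits 3 px from its prediction in the same direction, so it is aligned within about 1 mm. Lowering it in.

```bash
python3 -m crank '{"linear":[[0,0,0],[0,0,-0.03],[0,0,-0.06],[0,0,-0.08],[0,0,-0.1]],"delta_rot":[[0,0,0],[0,0,0],[0,0,0],[0,0,0],[0,0,0]],"fingers":[-1,-1,-1,-1,-1]}' && python3 -m crank '{"linear":[[0,0,-0.015],[0,0,-0.025],[0,0,-0.03],[0,0,-0.033],[0,0,-0.033]],"delta_rot":[[0,0,0],[0,0,0],[0,0,0],[0,0,0],[0,0,0]],"fingers":[-1,-1,-1,-1,-1]}'
```

```text
clock: 7.55
position: [0.438, 0.0752, 0.0711]
tool_rot: [-3.141, -0.0, 1.569]
force: [0.7, -0.3, -2.6]
grip_width: 0.0322
finger_force: 40.7
clock: 8.05
position: [0.4383, 0.0748, 0.0636]
tool_rot: [3.141, -0.0, 1.568]
force: [0.0, -0.1, -1.7]
grip_width: 0.0318
finger_force: 40.7
```

```bash
python3 -m crank '{"linear":[[0,0,-0.003],[0,0,-0.003],[0,0,-0.003]],"delta_rot":[[0,0,0],[0,0,0],[0,0,0]],"fingers":[-1,-1,-1]}' && python3 -m crank '{"linear":[[0,0,0],[0,0,0],[0,0,0],[0,0,0],[0,0,0]],"delta_rot":[[0,0,0],[0,0,0],[0,0,0],[0,0,0],[0,0,0]],"fingers":[0.2,0.4,0.4,0.4,0.4]}' && python3 -m crank '{"linear":[[0,0,0.1],[0,0,0.25],[0,0,0.45],[0,0,0.65],[0,0,0.8]],"delta_rot":[[0,0,0],[0,0,0],[0,0,0],[0,0,0],[0,0,0]],"fingers":[0.4,0.4,0.4,0.4,0.4]}' && python3 - <<'E'
from h import *
d=snap("side","pics/s4.png")
a=cv2.imread("pics/s4.png")[90:310,190:360];cv2.imwrite("pics/v4.png",cv2.resize(a,(464,600),interpolation=cv2.INTER_CUBIC))
k=600/220
f=lambda q:((proj(d,q)-[190,90]+.5)*k-.5).round()
print("pred top home",f([.438,.075,.081]),"foot",f([.438,.075,.011]))
E
```

```text
clock: 8.35
position: [0.4382, 0.0748, 0.0629]
tool_rot: [3.141, 0.0, 1.568]
force: [-0.4, -0.3, -2.0]
grip_width: 0.0322
finger_force: 40.7
clock: 8.85
position: [0.4382, 0.0748, 0.0628]
tool_rot: [3.142, -0.0, 1.568]
force: [0.7, -0.5, 0.8]
grip_width: 0.0597
finger_force: 0.0
clock: 9.35
position: [0.4381, 0.0751, 0.2655]
tool_rot: [3.14, -0.0, 1.569]
force: [0.1, -0.1, -0.1]
grip_width: 0.06
finger_force: 0.0
pred top home [263.  96.] foot [259. 177.]
```

View pics/v4.png

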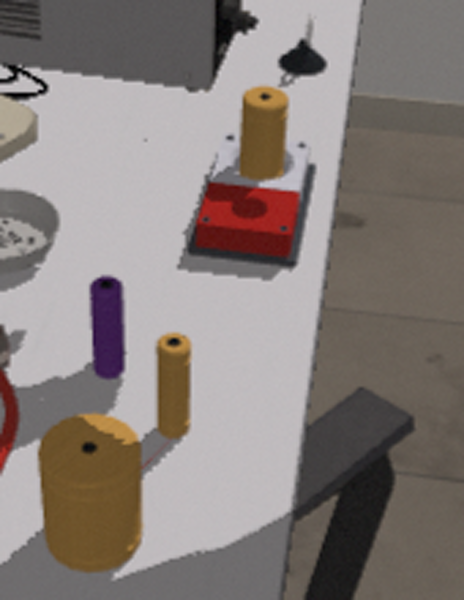

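The mid spacer stands upright in the go hole. Its top centre is at crop (265,97) against (263,96) predicted for fully home. The thin and thick spacers are in place and the gripper is clear, so I'm handing in.

```bash
python3 -c "
from workcell import bot
print(bot.job_done())"
```

```text
the job is handed in; nothing more can be done
None
```

The middle spacer stopped upright on the no-go hole, then went fully home in the go hole and was released; the thin and thick spacers still stand in place, and the job was handed in at about 9.4 s (no verdict came back).

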